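# Shim the sprung stage plate and hold it flush while it cures

## Robot

A 6-joint arm with a two-finger parallel gripper is mounted at the origin on the work surface. World frame = base frame: x ahead of the robot, y to its left, z up, the work surface at z = 0. Lengths are in m, angles in rad, forces in N, time in s.
With the tool pointing down it reaches from about 0.35 to 0.775 m from the base axis. Payload 5.5 kg.
Tool frame: the origin (TCP) lies between the finger pads; the fingertips stand 19 mm ahead of it and the grasp point (between the pads) is the TCP; z points along the fingers, y is the line along which they close (so a half turn about z gives the same grasp; the last joint's range is limited). The gripper opens to 85 mm and grips with 20 to 120 N. Pads are 22 mm wide; open, the fingers measure 114 mm over their backs; the gripper's body (76 mm by 85 mm) begins 54 mm behind the grasp point. The pads swing forward as they close: fully open they stand 13 mm farther back than shut.
Start: joints at [-1.256, 0.313, 0.046, 1.304, 0, 1.431], TCP at [0.253, -0.517, 0.25] pointing down, gripper open.
Joint ranges: [-2.76, 2.76], [-0.86, 1.69], [-1.03, 1.26], [-2.2, 2.34], [-1.47, 1.5], [-3.14, 3.14]. Speed limits (rad/s): [2.57, 2.57, 3.14, 3.14, 3.14, 3.14].

## Interface

Orientations are given as a unit quaternion [w, x, y, z].
In Python, from workcell import env gives the robot as it stands.
- The arm moves only by the tool carry_out, never from a script. Its argument "increments" is a list that holds one entry, the list of rows, each a list of 6 numbers: the shift along the tool's x, y, z each as a share of 50 cm, from -1 to 1, then the turn, a rotation vector about the tool's x, y, z each as a share of 2 pi rad, from -1 to 1. In form: [[[x, y, z, ax, ay, az], ...]]. A call has 1 to 5 rows; each row is the pose to reach, as a shift and turn from the pose commanded when the call began, along the tool's axes at that moment, turning the shorter way round; what a row does not reach only later rows make up. A row lasts 1/8 s, in which the tool goes at most 62.5 mm and 10.7 degrees, less where a joint would pass 70% of its speed; a pose out of reach is approached as far as the arm can. A call with a number of a shift or a turn outside -1 to 1 is refused whole. A call with a gripper value outside its range is refused whole. "jaw" is the closure, from 0 (fully open) to 1 (shut), set as the call begins (left out, the last holds). The fingers move at their own pace and stop on an object; "squeeze" is the grip in N (left out, the last holds). Time passes only in rows, so rows that repeat a pose let the fingers close. It gives the time, the measured TCP pose, the force, the opening and the grip force at its end, in the units of the state.
- env.get_state(): the state, without advancing time (a new reading comes with each control period).
- env.read_camera(name): name is "side" or "top" or "wrist"; returns a dict with "frame" (384x512x3 uint8, blue, green, red), "z_map" (384x512 float32, m along the optical axis (not along the pixel's ray), 0 where there is no reading), "intrinsics" (3x3 intrinsics, pixels), "R" (3x3) and "t" (3): a world point X has camera coordinates R X + t; the wrist camera has in their place "T_tool_cam" (4x4, takes a point from camera to tool coordinates, whose origin is the TCP and whose axes are the flange's). Camera axes: x right, y down, z forward; pixel columns grow to the right and rows downward; lengths in m; the calibration is good to about 2 mm. The wrist camera is an equidistant fisheye: a pixel r from the principal point sees the ray r / f radians off the axis. A picture is of the moment at which its call begins: read the wrist's pose just before it.
- env.hand_in(): hands the job in; it is judged then, once.
Trained networks look in the newest picture that a camera, given by its name, has taken for a name from the list of things; names that differ only in an ending like _2 or _b are one class to them, and where a whole thing is asked for, a point or a joint stands for the part that bears it (a point fixed in the world has none). Each returns a list of dicts, best first, with "score" (0 to 1); they miss things now and then, are a little off and sometimes report something else, mostly with a low value. They report only what shows in the picture. A call takes as long as a camera call. They do not tell look-alikes from the thing itself.
- env.find_in(camera, name): "position" ([x, y, z] in m, in world coordinates, good to about 4 mm: the middle of the surface that is visible of it).
The state is a dict: "clock": time; "joint_pos": joint angles; "qvel": joint speeds; "tau": joint torques, N m; "tcp_pos": TCP position; "orientation": TCP orientation; "wrist_force": force on the tool from outside, world axes, zero at the start; "ft_torque": the same for the moment, N m; "finger_gap": finger opening in m; "grip_force": force on a finger pad.
Only numpy, scipy, OpenCV 4.12 (cv2) and the standard library are available. Lean on these libraries where they do the work, as an engineer would, in place of code of your own. Each camera call takes 0.05 s, during which the arm holds its last target. There are 200 camera calls.

## Task

Start the curing timer by pressing its keys fully down one at a time: the round key, then the square key, then the long bar. Then slide the spacer nose first under the raised front edge of the black stage plate, in the one bay of the fixture where the gap is high enough, right in until its tall head is at or near the plate's edge and it sits down in the bay. Finish by firmly pressing the plate down onto the spacer until it is flush with the side rails, and end the program while still pressing it there; leave the bottle, slide box and phone where they are.

Things in the scene. Friction and masses are not known exactly. Their poses are not given: they have to be found in the camera images.
- timer: Curing timer, a fixed grey plastic box 100 (x) x 180 (y) x 36 mm high; origin at the centre of its underside, on the work surface. Three white spring keys in a row along its y axis, 10 mm proud of its top, 15 mm to the -x side of its centre (a dark display lies on the +x side).
- key_round_top (a point): Centre of the top of the round key (diameter 24 mm, middle of the row), 46 mm above the work surface when up.
- key_square_top (a point): Centre of the top of the square key (22 x 22 mm), 55 mm from the round key toward the timer's -y.
- key_bar_top (a point): Centre of the top of the long bar key (18 mm along x, 42 mm along y), 55 mm from the round key toward the timer's +y.
- key_round (a joint): Travel of the round key: 0 up, 0.005 m fully down. All keys are pressed straight down, start to move at about 2 N, reach the bottom at about 5 N and spring back when let go.
- key_square (a joint): Travel of the square key, as above.
- key_bar (a joint): Travel of the long bar key, as above.
- fixture: Fixed aluminium fixture; origin on the work surface under its middle, x axis from its open front (robot side) to the hinge at its back. Base 6 mm thick, x -105 to +85, y +-93. Side rails: y 78 to 92 each side, x -65 to +80, tops 42 mm above the work surface. Between them the hinged plate; below it three bays at y -48, 0, +48. x -105 to -65 is open from above.
- plate (a joint): Angle (rad) of the hinged black stage plate, 130 deep x 148 wide x 8 mm, round glass in it: 0 = flush, top level with the rail tops; positive = front edge raised. Springs hold it at 0.0615 (edge 8 mm up); pushing it flush takes about 3.5 N at plate_press; with nothing under it it goes on to -0.12. Hinge at fixture x +70, 38 mm above the work surface.
- plate_press (a point): Point on the top of the plate, midway across, 28 mm behind its front edge: a good place to press (fixture x -37, 42 mm up when flush).
- plate_edge (a point): Middle of the lower front edge of the plate (fixture x -65, 34 mm above the work surface when flush).
- bay_low: Steel floor pad of the bay that is high enough, 130 (x) x 44 x 4 mm; origin under its centre, 6 mm above the work surface; axes as the fixture's. Its front 35 mm shows before the plate, whose edge is at x -30 here. Gap above it 22 mm with the plate flush, 30 mm at the edge with it raised. Which bay has which floor differs each time.
- bay_mid: Steel floor block of a bay that is too low: same outline, origin and axes, 15 mm thick; gap above it 11 mm flush, 19 mm raised.
- bay_high: Steel floor block of a bay that is too low: same outline, origin and axes, 19 mm thick; gap above it 7 mm flush, 15 mm raised. Its top stands 15 mm above that of the low floor; fingers holding the spacer's head must stay above it.
- spacer: Loose aluminium spacer, 78 long x 24 mm wide, about 0.14 kg, standing on its flat underside: a nose 48 long x 22 mm high (goes under the plate) and behind it a tall head, 30 long x 50 mm high, to grip. x axis points toward the nose; origin on the underside, 39 mm behind the nose's end, midway across.
- spacer_nose (a point): Middle of the bottom front edge of the spacer's nose (39 mm along +x from its origin).
- spacer_grip (a point): Grip point in the head: 24 mm along -x from the spacer's origin, 40 mm above its underside, 10 mm below the head's top. Grip across the 24 mm width.
- oil_bottle: Loose small amber oil bottle, 34 mm diameter, 65 mm high; origin under it. Leave alone.
- slide_box: Loose closed slide box 85 x 100 x 28 mm; origin under its centre. Leave alone.
- phone: Loose phone lying flat, 72 x 150 x 9 mm; origin under its centre. Leave alone.
Mind the look-alikes: they are no part of the job. Leave any blue look-alike of the timer alone.

How it is judged:
On the way, in this order (a step that is already met when the one before it is completed fails the run):
1. the round key is pressed down alone (value of joint key_round above 0.0035 m and value of joint each of key_square, key_bar below 0.0015 m), for 0.05 s.
2. the square key is pressed down alone (value of joint key_square above 0.0035 m and value of joint each of key_round, key_bar below 0.0015 m), for 0.05 s.
3. the bar key is pressed down alone (value of joint key_bar above 0.0035 m and value of joint each of key_round, key_square below 0.0015 m), for 0.05 s.
4. the spacer's nose is under the plate in the high enough bay (x of spacer_nose in the frame of bay_low between -0.005 and 0.035 m and y of spacer in the frame of bay_low between -0.016 and 0.016 m and angle between the x axis of spacer and the x axis of bay_low, either way round below 0.25 rad and angle between spacer's own z axis and vertical below 0.15 rad), for 0.2 s.
At the end, for the whole second after the job is handed in: Spacer on the floor of the high enough bay (16 mm, 0.25 rad), nose at least 25 mm under the plate; plate within 0.025 rad (3 mm at its edge) of flush, pressed by the fingers with over 3 N and bearing on the spacer, the spacer on the floor; keys up again (all of step 4 and z of spacer in the frame of bay_low between 0.001 and 0.0065 m and value of joint plate between -0.025 and 0.025 rad and contact force between the fingers and plate above 3 N and contact force between spacer and plate above 0.5 N and contact force between spacer and bay_low above 0.5 N and linear speed of spacer below 0.02 m/s and value of joint each of key_round, key_square, key_bar below 0.0015 m); the arm keeps its last pose, push and grip.
It fails at once if two keys are down at once (value of joint each of key_round, key_square above 0.0035 m or value of joint each of key_round, key_bar above 0.0035 m or value of joint each of key_square, key_bar above 0.0035 m).
It fails at once if a bystander is pushed more than 25 mm (distance of any of oil_bottle, slide_box, phone from where it was at the start of the episode above 0.025 m).
It also fails if it takes over 64 s, if anything falls off the work surface, if the arm or the gripper's body presses on something with over 40 N, if the wrist force passes 120 N, or if a joint passes its speed limit or range.

## Working session

There is one attempt and no reset: what is moved stays moved. The work goes in short steps, Python scripts to look and compute and a tool call to move; the robot and the scene stay as the last step left them, time stands still between calls to the robot, and variables do not carry over. Pictures are saved under pics/ and viewed, at most 10 in all, crops included, and the job is handed in when it is done.

Besides the shell and the picture viewer there is one more tool, called after "Call:" as a command line: name --argument value ..., lists and objects as JSON in quotes. carry_out: Moves the arm, as the interface text tells. Its arguments: {"type":"object","properties":{"increments":{"type":"array","items":{"type":"array","items":{"type":"array","items":{"type":"number","minimum":-1,"maximum":1}}}},"jaw":{"type":"number"},"squeeze":{"type":"number"}},"required":["increments"]}

```bash
mkdir -p pics; ls
cat > h.py <<'E'
import numpy as np, cv2
from workcell import env
from scipy.spatial.transform import Rotation as Rn
def cloud(c):
    K=c["intrinsics"];z=c["z_map"];v,u=np.mgrid[:z.shape[0],:z.shape[1]]
    P=np.stack([(u-K[0,2])/K[0,0]*z,(v-K[1,2])/K[1,1]*z,z],-1)
    W=(P-c["t"])@c["R"]; W[z==0]=np.nan
    return W
def proj(c,X):
    p=c["R"]@np.asarray(X,float)+c["t"];q=c["intrinsics"]@p;return q[:2]/q[2]
E
python3 - <<'E'
from h import *
s=env.get_state();print({k:np.round(v,3).tolist() for k,v in s.items()})
for n in ["top","side"]:
    c=env.read_camera(n);np.savez("pics/"+n+"0.npz",**c);cv2.imwrite(f"pics/{n}0.png",c["frame"])
    for o in ["timer","key_round_top","key_square_top","key_bar_top","fixture","plate","bay_low","bay_mid","bay_high","spacer","oil_bottle","slide_box","phone"]:
        print(n,o,[(np.round(d["position"],3).tolist(),round(float(d["score"]),2),proj(c,d["position"]).round().tolist()) for d in env.find_in(n,o)][:4])
E
```

```text
pics
{'clock': 0.0, 'joint_pos': [-1.256, 0.314, 0.045, 1.304, 0.0, 1.431], 'qvel': [-0.0, -0.0, 0.0, 0.0, 0.001, 0.0], 'tau': [-0.001, -48.063, 29.853, 0.02, -0.0, -0.0], 'tcp_pos': [0.252, -0.516, 0.249], 'orientation': [-0.001, 0.974, 0.225, -0.0], 'wrist_force': [-1.076, -1.148, 0.037], 'ft_torque': [0.026, -0.022, 0.007], 'grip_force': 0.0, 'finger_gap': 0.085}
top timer [([0.264, 0.341, 0.037], 0.87, [180.0, 285.0]), ([0.415, 0.544, 0.034], 0.83, [116.0, 234.0]), ([0.668, -0.31, 0.012], 0.66, [388.0, 160.0]), ([0.496, 0.011, 0.023], 0.62, [290.0, 211.0])]
top key_round_top [([0.454, 0.295, 0.044], 0.5, [197.0, 222.0]), ([0.572, 0.005, 0.048], 0.34, [292.0, 186.0])]
top key_square_top [([0.396, 0.496, 0.047], 0.6, [130.0, 240.0]), ([0.314, 0.032, 0.045], 0.55, [283.0, 271.0]), ([0.237, 0.296, 0.046], 0.43, [194.0, 295.0]), ([0.442, 0.237, 0.047], 0.41, [216.0, 226.0])]
top key_bar_top [([0.31, 0.141, 0.048], 0.62, [247.0, 271.0]), ([0.436, -0.236, 0.02], 0.19, [368.0, 231.0])]
top fixture [([0.576, 0.006, 0.044], 0.76, [292.0, 185.0]), ([0.438, -0.236, 0.017], 0.2, [368.0, 231.0
[... 925 characters left out ...]
[202.0, 184.0]), ([0.564, -0.026, 0.047], 0.64, [316.0, 221.0]), ([0.568, -0.005, 0.047], 0.56, [311.0, 216.0])]
side plate [([0.569, -0.002, 0.044], 0.71, [310.0, 217.0]), ([0.745, 0.294, 0.028], 0.18, [279.0, 158.0])]
side bay_low [([0.501, -0.039, 0.014], 0.67, [301.0, 245.0])]
side bay_mid [([0.494, 0.001, 0.022], 0.87, [287.0, 235.0])]
side bay_high [([0.497, 0.057, 0.027], 0.65, [272.0, 223.0]), ([0.788, -0.01, 0.034], 0.32, [366.0, 191.0])]
side spacer [([0.427, -0.238, 0.026], 0.65, [348.0, 306.0])]
side oil_bottle [([0.786, -0.008, 0.035], 0.66, [365.0, 191.0])]
side slide_box [([0.749, 0.293, 0.029], 0.89, [280.0, 157.0])]
side phone [([0.656, -0.316, 0.008], 0.77, [442.0, 280.0])]
```

```bash
python3 -c "
import cv2
a=cv2.imread('pics/top0.png');cv2.imwrite('pics/top0c.png',cv2.resize(a[100:340,90:450],None,fx=2.2,fy=2.2,interpolation=cv2.INTER_CUBIC))"
```

```text
(no output)
```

View pics/top0c.png

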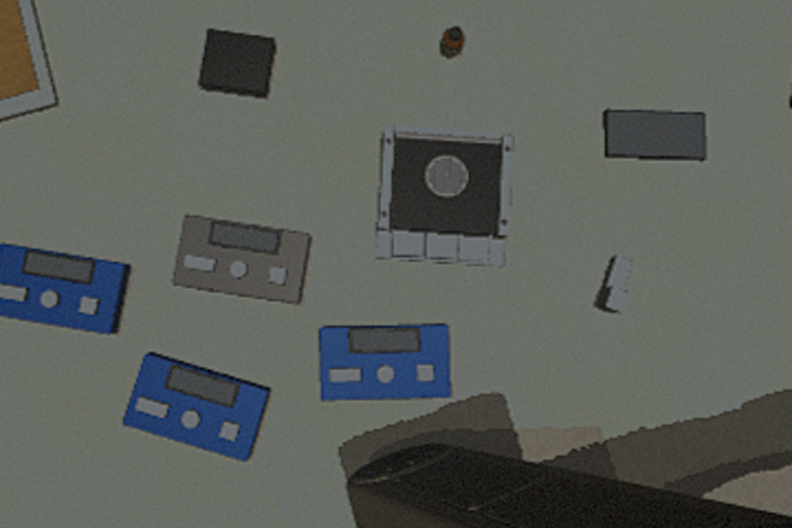

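The picture holds four timers: three blue ones at crop pixels (60,288), (197,405) and (385,362), and one grey one at (240,258), which is full-frame (199,217). Grey fits the description. The fixture is at (445,195) and the spacer at (618,285). I'll measure from depth and confirm with an enlarged crop.

Run:
```python
from h import *
for n in ["top","side"]:
    c=dict(np.load(f"pics/{n}0.npz"));W=cloud(c)
    def sel(x0,x1,y0,y1,z0,z1):
        m=(W[...,0]>x0)&(W[...,0]<x1)&(W[...,1]>y0)&(W[...,1]<y1)&(W[...,2]>z0)&(W[...,2]<z1);return W[m],c["frame"][m].astype(int)
    def rect(P):
        r=cv2.minAreaRect((P[:,:2]*1000).astype(np.float32));return np.round(r[0],1),np.round(r[1],1),round(r[2],1)
    print(n,"table z",np.nanmedian(sel(.45,.6,-.2,-.13,-.02,.02)[0][:,2]))
    P,f=sel(.36,.54,.17,.40,.028,.06);print(" timer",rect(P),len(P))
    K=P[f.min(1)>np.percentile(f.min(1),50)+25];
    for nm,y in [("bar",.35),("round",.295),("sq",.24)]:
        k=K[abs(K[:,1]-y)<.025]; 
        if len(k)>3: print("  ",nm,k.mean(0).round(4),np.median(k[:,2]).round(4),rect(k),len(k))
    P,f=sel(.44,.72,-.12,.12,.004,.07);print(" fix",rect(P),len(P))
    P,f=sel(.38,.5,-.3,-.18,.008,.07);print(" spacer all",rect(P),len(P))
    for a,b in [(.015,.028),(.042,.06)]:
        q=P[(P[:,2]>a)&(P[:,2]<b)];print("   ",a,q.mean(0).round(4),rect(q),len(q))
    for y in (-.048,0,.048):
        q=sel(.47,.505,y-.012,y+.018,.004,.035)[0];print(" bay",y,np.median(q[:,2]).round(4),len(q))
a=cv2.imread('pics/top0.png');s=cv2.imread('pics/side0.png')
t=cv2.resize(a[185:250,160:240],(492,400),interpolation=cv2.INTER_CUBIC)
u=cv2.resize(s[270:335,310:370],(300,325),interpolation=cv2.INTER_CUBIC)
o=np.zeros((400,800,3),np.uint8);o[:,:492]=t;o[:325,500:]=u;cv2.imwrite('pics/crop1.png',o)
```

```text
top table z -0.0007606361272251231
 timer (array([447.1, 272.1]), array([222. , 139.5]), 81.9) 1887
   bar [0.4627 0.3489 0.0458] 0.0458 (array([462.1, 348.2]), array([37.5, 14.9]), 81.5) 61
   round [0.4559 0.2942 0.045 ] 0.0447 (array([456.1, 294.7]), array([15.4, 15.9]), 2.9) 31
   sq [0.4476 0.2387 0.0455] 0.0455 (array([446.5, 237.7]), array([18.5, 18.6]), 0.5) 39
 fix (array([577.2,   0.9]), array([237.2, 272.8]), 90.0) 3479
 spacer all (array([ 444.5, -240.8]), array([25.2, 78.3]), 70.9) 250
    0.015 [ 0.4562 -0.2432  0.0213] (array([ 444.5, -240.8]), array([25.2, 78.3]), 70.9) 131
    0.042 [ 0.4222 -0.2317  0.049 ] (array([ 422. , -232.8]), array([24.2, 30.2]), 71.3) 87
 bay -0.048 0.0095 102
 bay 0 0.0198 97
 bay 0.048 0.0239 93
side table z 0.0018238110715340424
 timer (array([472.3, 258.7]), array([264.4, 113.7]), 59.9) 1092
   bar [0.5192 0.3615 0.0384] 0.0382 (array([522.1, 355.3]), array([17.1, 48.2]), 22.0) 8
   round [0.4607 0.2926 0.047 ] 0.0479 (array([480.9, 294.5]), array([39.5, 76.2]), 85.9) 37
   sq [0.453  0.2384 0.0465] 0.0476 (array([473.8, 241.5]), array([41.6, 75.2]), 85.8) 46
 fix (array([579.7,  -0.8]), array([278.9, 234.3]), 0.2) 4569
 spacer all (array([ 443.5, -240. ]), array([26.4, 80.6]), 69.7) 722
    0.015 [ 0.4465 -0.2451  0.0224] (array([ 443.5, -240. ]), array([25.9, 80.6]), 70.1) 314
    0.042 [ 0.4184 -0.2327  0.0502] (array([ 420.4, -231.2]), array([25.8, 31.5]), 68.4) 204
 bay -0.048 0.0113 150
 bay 0 0.021 191
 bay 0.048 0.0247 169
```

View pics/crop1.png

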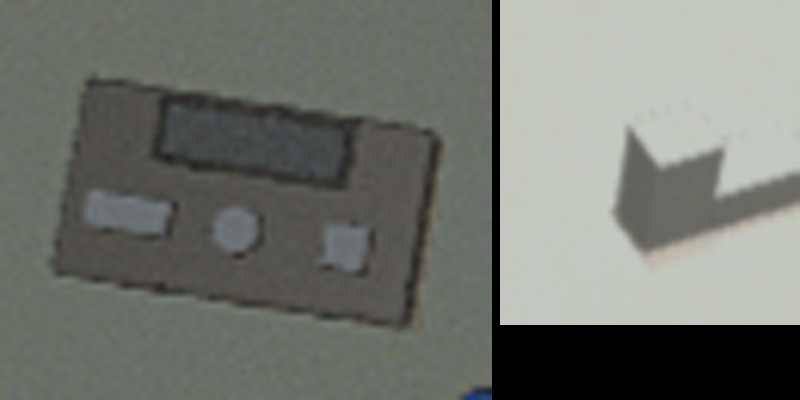

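The crop confirms the grey timer, with the bar at (127,213), the round key at (237,230) and the square key at (345,245). On the right, the spacer's tall head is on the robot side and its nose points to +x, -y. The low bay is the right-hand one, at y -0.048. Next I'll fit the fixture and set up a move helper.

```bash
cat > plan.py <<'E'
# commanded pose kept in cmd.json as x,y,z,yaw (tool down, yaw of tool x); applied(row) notes what was sent
import json,sys,numpy as np
def load(): return json.load(open("cmd.json"))
def axes(yaw): return np.array([[np.cos(yaw),np.sin(yaw),0],[np.sin(yaw),-np.cos(yaw),0],[0,0,-1.]])
def row(t,c=None):
    c=c or load();d=axes(c[3])@(np.array(t[:3])-c[:3])/.5
    a=(t[3]-c[3]+np.pi)%(2*np.pi)-np.pi
    return [*np.round(d,4).tolist(),0,0,round(-a/(2*np.pi),4)]
def sent(r):
    c=load();p=np.array(c[:3])+axes(c[3]).T@np.array(r[:3])*.5
    json.dump([*p,c[3]-r[5]*2*np.pi],open("cmd.json","w"))
E
python3 - <<'E'
from h import *; import json; from plan import *
c=dict(np.load("pics/top0.npz"));W=cloud(c);f=c["frame"].astype(int).max(-1)
m=(abs(W[...,0]-.575)<.13)&(abs(W[...,1])<.13)
pl=m&(W[...,2]>.034)&(W[...,2]<.06)&(f<70)
pl=pl.astype(np.uint8);n,l,st,_=cv2.connectedComponentsWithStats(pl);k=1+np.argmax(st[1:,4]);P=W[l==k]
r=cv2.minAreaRect((P[:,:2]*1000).astype(np.float32));print("plate",r,len(P))
for x in (.53,.56,.6,.63):
    q=P[abs(P[:,0]-x)<.006];print(x,q[:,1].min().round(4),q[:,1].max().round(4),np.median(q[:,2]).round(4))
for y in (-.055,-.03,0,.03,.055):
    q=P[abs(P[:,1]-y)<.004];print(y,q[:,0].min().round(4),q[:,0].max().round(4))
b=m&(W[...,2]>.003)&(W[...,2]<.035)&(W[...,0]<.53);Q=W[b]
for y in (-.085,-.05,0,.05,.085):
    q=Q[abs(Q[:,1]-y)<.006];print("base front",y,q[:,0].min().round(4),q[:,0].max().round(4))
q=Q[(Q[:,0]<.50)];print("base y",q[:,1].min(),q[:,1].max())
R=m&(f>95)&(W[...,2]>.036)&(W[...,2]<.048);q=W[R]
for x in (.52,.55,.58,.61,.64):
    g=q[abs(q[:,0]-x)<.008];a=g[g[:,1]>.05,1];b=g[g[:,1]<-.05,1];print("rails",x,a.min().round(4),a.max().round(4),b.min().round(4),b.max().round(4))
json.dump([.253,-.517,.25,2*np.arctan2(.225,.974)],open("cmd.json","w"))
c0=load()
print(row([.30,-.35,.25,c0[3]+.9]))
E
```

```text
plate ((580.124755859375, 1.81195068359375), (151.9034423828125, 137.04957580566406), 87.32556915283203) 1674
0.53 -0.0678 0.0802 0.0487
0.56 -0.0686 0.0773 0.0469
0.6 -0.0694 0.0747 0.0442
0.63 -0.0725 0.0749 0.0425
-0.055 0.5095 0.6408
-0.03 0.512 0.6395
0 0.5117 0.6424
0.03 0.5144 0.6452
0.055 0.5146 0.6442
base front -0.085 0.4604 0.5079
base front -0.05 0.4502 0.5105
base front 0 0.4494 0.5118
base front 0.05 0.4483 0.5138
base front 0.085 0.4604 0.5277
base y -0.11676955730272076 0.12538102731599374
rails 0.52 0.0857 0.0982 -0.0851 -0.0721
rails 0.55 0.086 0.0957 -0.0851 -0.075
rails 0.58 0.0834 0.0959 -0.0883 -0.075
rails 0.61 0.0808 0.0935 -0.0888 -0.076
rails 0.64 0.0532 0.0908 -0.0894 -0.0512
[0.231, -0.2589, 0.0, 0, 0, -0.1432]
```

Run:
```python
from plan import *
c=load()
for t in ([.33,-.22,.2,1.32],[.40,.07,.18,2.19],[.455,.294,.10,3.0]):
    print(row(t,c)); c=t
```

```text
[0.3989, -0.4663, 0.1, 0, 0, -0.1378]
[0.5966, -0.0083, 0.04, 0, 0, -0.1385]
[0.301, 0.3496, 0.16, 0, 0, -0.1289]
```

Call:
carry_out --increments '[[[0.4, -0.466, 0.1, 0, 0, -0.138], [0.4, -0.466, 0.1, 0, 0, -0.138], [0.4, -0.466, 0.1, 0, 0, -0.138], [0.4, -0.466, 0.1, 0, 0, -0.138], [0.4, -0.466, 0.1, 0, 0, -0.138]]]' --jaw 1 --squeeze 40

```text
clock: 2.02
tcp_pos: [0.3301, -0.2176, 0.2002]
orientation: [0.001, 0.788, 0.615, 0.0]
wrist_force: [0.2, -0.2, -0.5]
finger_gap: 0.0003
grip_force: 0.0
```

Call:
carry_out --increments '[[[0.596, -0.008, 0.04, 0, 0, -0.138], [0.596, -0.008, 0.04, 0, 0, -0.138], [0.596, -0.008, 0.04, 0, 0, -0.138], [0.596, -0.008, 0.04, 0, 0, -0.138], [0.596, -0.008, 0.04, 0, 0, -0.138]]]'

```text
clock: 2.65
tcp_pos: [0.3997, 0.0728, 0.1805]
orientation: [0.001, 0.456, 0.89, 0.0]
wrist_force: [1.3, -0.4, 0.2]
finger_gap: -0.0001
grip_force: 0.0
```

Call:
carry_out --increments '[[[0.3, 0.35, 0.16, 0, 0, -0.129], [0.3, 0.35, 0.16, 0, 0, -0.129], [0.3, 0.35, 0.16, 0, 0, -0.129], [0.3, 0.35, 0.16, 0, 0, -0.129], [0.3, 0.35, 0.16, 0, 0, -0.129]]]'

```text
clock: 3.28
tcp_pos: [0.4549, 0.2972, 0.0982]
orientation: [-0.001, 0.067, 0.998, -0.0]
wrist_force: [0.4, -0.9, 0.1]
finger_gap: 0.0004
grip_force: 0.0
```

Run:
```python
from plan import *; from h import *
for r in ([0.4,-.466,.1,0,0,-.138],[.596,-.008,.04,0,0,-.138],[.3,.35,.16,0,0,-.129]): sent(r)
print(np.round(load(),4))
s=env.get_state();print(s["tcp_pos"])
c=env.read_camera("wrist")
for o in ["key_round_top","key_square_top","key_bar_top"]:
    print(o,[(np.round(d["position"],3).tolist(),round(float(d["score"]),2)) for d in env.find_in("wrist",o)][:3])
s=env.get_state();print(s["tcp_pos"]);cc=load()
print(row([.455,.294,.062,3.0]),row([.447,.239,.07,3.0],[.455,.294,.07,3.0]),row([.463,.3485,.07,3.0],[.447,.239,.07,3.0]))
```

```text
[0.4561 0.2935 0.1    2.9987]
[0.45489178 0.29717138 0.09822186]
key_round_top [([0.452, 0.293, 0.046], 0.83), ([0.446, 0.24, 0.045], 0.69)]
key_square_top [([0.449, 0.236, 0.045], 0.75), ([0.398, 0.491, 0.049], 0.62)]
key_bar_top [([0.462, 0.348, 0.044], 0.86), ([0.312, 0.146, 0.046], 0.73)]
[0.45501593 0.29389865 0.10026713]
[0.0024, 0.0007, 0.076, 0, 0, -0.0002] [0.0003, -0.1112, 0.0, 0, 0, -0.0] [-0.0008, 0.2213, 0.0, 0, 0, -0.0]
```

Call:
carry_out --increments '[[[0, 0, 0.07, 0, 0, 0], [0, 0, 0.076, 0, 0, 0], [0, 0, 0.08, 0, 0, 0], [0, 0, 0.082, 0, 0, 0], [0, 0, 0.082, 0, 0, 0]]]'

```text
clock: 4.1
tcp_pos: [0.455, 0.2934, 0.06]
orientation: [0.0, 0.071, 0.997, -0.0]
wrist_force: [-1.6, -3.7, 5.6]
finger_gap: -0.0001
grip_force: 3.1
```

Call:
carry_out --increments '[[[0, 0, 0.003, 0, 0, 0], [0, 0, 0.003, 0, 0, 0], [0, 0, 0.003, 0, 0, 0]]]'

```text
clock: 4.47
tcp_pos: [0.4551, 0.2935, 0.0599]
orientation: [0.001, 0.071, 0.997, -0.0]
wrist_force: [-6.9, -4.9, 17.5]
finger_gap: 0.0003
grip_force: 8.3
```

The round key is bottomed at 17 N. Now the square key.

Call:
carry_out --increments '[[[0, 0, -0.04, 0, 0, 0], [0, 0, -0.04, 0, 0, 0], [0, -0.111, -0.04, 0, 0, 0], [0, -0.111, -0.04, 0, 0, 0], [0, -0.111, -0.03, 0, 0, 0]]]'

```text
clock: 5.1
tcp_pos: [0.448, 0.2393, 0.0727]
orientation: [0.001, 0.071, 0.997, 0.0]
wrist_force: [0.2, 0.1, -0.1]
finger_gap: 0.0001
grip_force: 0.0
```

Call:
carry_out --increments '[[[0, 0, 0.015, 0, 0, 0], [0, 0, 0.024, 0, 0, 0], [0, 0, 0.028, 0, 0, 0], [0, 0, 0.03, 0, 0, 0], [0, 0, 0.03, 0, 0, 0]]]'

```text
clock: 5.72
tcp_pos: [0.4479, 0.2399, 0.0598]
orientation: [0.001, 0.071, 0.998, 0.0]
wrist_force: [-5.4, -1.4, 20.6]
finger_gap: 0.0
grip_force: 9.9
```

The square key is bottomed too. Now the bar.

Call:
carry_out --increments '[[[0, 0, -0.04, 0, 0, 0], [0, 0, -0.05, 0, 0, 0], [0, 0.221, -0.05, 0, 0, 0], [0, 0.221, -0.05, 0, 0, 0], [0, 0.221, -0.03, 0, 0, 0]]]'

```text
clock: 6.35
tcp_pos: [0.4637, 0.3519, 0.0723]
orientation: [0.001, 0.069, 0.998, 0.001]
wrist_force: [0.2, -1.6, -0.5]
finger_gap: -0.0001
grip_force: 0.0
```

Call:
carry_out --increments '[[[0, 0, 0.015, 0, 0, 0], [0, 0, 0.024, 0, 0, 0], [0, 0, 0.028, 0, 0, 0], [0, 0, 0.03, 0, 0, 0], [0, 0, 0.03, 0, 0, 0]]]'

```text
clock: 6.98
tcp_pos: [0.4619, 0.3479, 0.0599]
orientation: [-0.001, 0.071, 0.997, 0.001]
wrist_force: [-7.8, 0.7, 17.3]
finger_gap: 0.0004
grip_force: 8.7
```

Run:
```python
from plan import *
for r in ([0,0,.082],[0,0,.003],[0,-.111,-.03],[0,0,.03],[0,.221,-.03],[0,0,.03]): sent(r+[0]*(6-len(r)))
print(np.round(load(),4))
c=load();u=c[:2]+[.18,c[3]]
print(row(u),row([.44,.06,.2,2.9],u),row([.4213,-.2325,.17,2.801],[.44,.06,.2,2.9]))
```

```text
[0.464  0.3479 0.0575 2.9987]
[0.0, 0.0, -0.245, 0, 0, -0.0] [-0.0345, -0.5768, -0.04, 0, 0, 0.0157] [-0.1036, -0.577, 0.06, 0, 0, 0.0158]
```

Call:
carry_out --increments '[[[0, 0, -0.1, 0, 0, 0], [0, 0, -0.245, 0, 0, 0]]]'

```text
clock: 7.22
tcp_pos: [0.4617, 0.3464, 0.1698]
orientation: [-0.002, 0.072, 0.997, -0.002]
wrist_force: [1.1, 0.7, 0.2]
finger_gap: 0.0005
grip_force: 0.0
```

Call:
carry_out --increments '[[[-0.035, -0.577, -0.04, 0, 0, 0.016], [-0.035, -0.577, -0.04, 0, 0, 0.016], [-0.035, -0.577, -0.04, 0, 0, 0.016], [-0.035, -0.577, -0.04, 0, 0, 0.016], [-0.035, -0.577, -0.04, 0, 0, 0.016]]]' --jaw 0

```text
clock: 7.85
tcp_pos: [0.438, 0.0572, 0.1902]
orientation: [-0.0, 0.123, 0.992, -0.001]
wrist_force: [0.1, 0.1, -0.0]
finger_gap: 0.085
grip_force: 0.0
```

Call:
carry_out --increments '[[[-0.103, -0.577, 0.06, 0, 0, 0.016], [-0.103, -0.577, 0.06, 0, 0, 0.016], [-0.103, -0.577, 0.06, 0, 0, 0.016], [-0.103, -0.577, 0.06, 0, 0, 0.016], [-0.103, -0.577, 0.06, 0, 0, 0.016]]]'

```text
clock: 8.48
tcp_pos: [0.4182, -0.235, 0.1598]
orientation: [-0.0, 0.173, 0.985, -0.0]
wrist_force: [0.4, 0.1, -0.2]
finger_gap: 0.0854
grip_force: 0.0
```

```bash
cat > wr.py <<'E'
from h import *
def wrist_cloud():
    s=env.get_state();c=env.read_camera("wrist")
    K=c["intrinsics"];z=c["z_map"];v,u=np.mgrid[:z.shape[0],:z.shape[1]]
    x=(u-K[0,2])/K[0,0];y=(v-K[1,2])/K[1,1];th=np.hypot(x,y)+1e-9
    g=np.tan(th)/th;P=np.stack([x*g*z,y*g*z,z],-1)
    T=c["T_tool_cam"];P=P@T[:3,:3].T+T[:3,3]
    q=s["orientation"];R=Rn.from_quat([q[1],q[2],q[3],q[0]]).as_matrix()
    W=P@R.T+s["tcp_pos"];W[(z==0)|(th>1.4)]=np.nan
    return s,c,W
def rect(P):
    r=cv2.minAreaRect((P[:,:2]*1000).astype(np.float32));return np.round(r[0],1),np.round(r[1],1),round(r[2],1)
E
python3 - <<'E'
from plan import *; from wr import *
for r in ([0,0,-.245,0,0,0],[-.035,-.577,-.04,0,0,.016],[-.103,-.577,.06,0,0,.016]): sent(r)
env.read_camera("wrist")
s,c,W=wrist_cloud();cv2.imwrite("pics/w1.png",c["frame"])
print(np.round(load(),4),s["tcp_pos"],s["finger_gap"])
m=(W[...,0]>.37)&(W[...,0]<.52)&(W[...,1]>-.31)&(W[...,1]<-.17)
P=W[m];print("table",np.median(P[P[:,2]<.01,2]))
for a,b in ((.017,.027),(.045,.056)):
    q=P[(P[:,2]>a)&(P[:,2]<b)];print(a,np.median(q[:,2]),rect(q),len(q))
print([(np.round(d["position"],3).tolist(),round(float(d["score"]),2)) for d in env.find_in("wrist","spacer")][:3])
E
```

```text
[ 0.4207 -0.2325  0.17    2.7977] [ 0.41860244 -0.23944866  0.15940586] 0.08545609148583727
table 0.0003889885236893209
0.017 0.022375929821507448 (array([ 442.7, -239.6]), array([23.8, 77.7]), 70.4) 910
0.045 0.050326609658843814 (array([ 420.1, -231.4]), array([23.7, 29.8]), 69.9) 1020
[([0.427, -0.237, 0.035], 0.98)]
```

Run:
```python
from plan import *; from h import *
env.read_camera("side");s=env.get_state();q=s["orientation"];print(s["tcp_pos"],q,abs(s["qvel"]).max())
yaw=2*np.arctan2(q[2],q[1]);print(yaw)
json.dump([*map(float,s["tcp_pos"]),float(yaw)],open("cmd.json","w"))
print(row([.4205,-.232,.08,2.796]),row([.4205,-.232,.04,2.796]))
```

```text
[ 0.41855934 -0.23270069  0.1597165 ] [-7.88708231e-04  1.72505547e-01  9.85008169e-01  3.46956774e-04] 0.042262795697529124
2.794846951845318
[-0.0032, 0.0026, 0.1594, 0, 0, -0.0002] [-0.0032, 0.0026, 0.2394, 0, 0, -0.0002]
```

Call:
carry_out --increments '[[[-0.003, 0.003, 0.1, 0, 0, 0], [-0.003, 0.003, 0.17, 0, 0, 0], [-0.003, 0.003, 0.22, 0, 0, 0], [-0.003, 0.003, 0.24, 0, 0, 0], [-0.003, 0.003, 0.24, 0, 0, 0]]]'

```text
clock: 9.3
tcp_pos: [0.4217, -0.2302, 0.0403]
orientation: [-0.0, 0.17, 0.985, 0.0]
wrist_force: [0.1, -0.0, 0.5]
finger_gap: 0.0855
grip_force: 0.0
```

Call:
carry_out --increments '[[[0, 0, 0, 0, 0, 0], [0, 0, 0, 0, 0, 0], [0, 0, 0, 0, 0, 0], [0, 0, 0, 0, 0, 0], [0, 0, 0, 0, 0, 0]]]' --jaw 1 --squeeze 50

```text
clock: 9.93
tcp_pos: [0.4223, -0.2315, 0.0409]
orientation: [0.0, 0.171, 0.985, -0.0]
wrist_force: [-0.2, -0.3, 6.0]
finger_gap: 0.0232
grip_force: 49.5
```

Run:
```python
from plan import *; from h import *
s=env.get_state();q=s["orientation"];yaw=2*np.arctan2(q[2],q[1]);print(yaw)
sent([-.003,.003,.24,0,0,0]);c=load();print(c)
u=c[:2]+[.11,c[3]]
print(row(u),row([.4224,-.0368,.11,3.095],u))
```

```text
2.7983004624134606
[0.4204798220186962, -0.23179972156394993, 0.03971649628204871, 2.794846951845318]
[0.0, 0.0, -0.1406, 0, 0, -0.0] [0.1289, 0.3681, 0.0, 0, 0, -0.0478]
```

Call:
carry_out --increments '[[[0, 0, -0.05, 0, 0, 0], [0, 0, -0.12, 0, 0, 0], [0, 0, -0.14, 0, 0, 0], [0, 0, -0.14, 0, 0, 0]]]'

```text
clock: 10.42
tcp_pos: [0.4222, -0.2313, 0.1103]
orientation: [0.0, 0.171, 0.985, -0.0]
wrist_force: [0.2, 0.4, -1.3]
finger_gap: 0.0231
grip_force: 49.5
```

Call:
carry_out --increments '[[[0.03, 0.1, 0, 0, 0, -0.012], [0.08, 0.22, 0, 0, 0, -0.026], [0.12, 0.33, 0, 0, 0, -0.04], [0.129, 0.368, 0, 0, 0, -0.048], [0.129, 0.368, 0, 0, 0, -0.048]]]'

```text
clock: 11.05
tcp_pos: [0.4219, -0.0345, 0.1088]
orientation: [-0.001, 0.019, 1.0, 0.0]
wrist_force: [0.3, -0.5, -1.6]
finger_gap: 0.0235
grip_force: 50.0
```

Run:
```python
from plan import *; from wr import *
sent([0,0,-.14,0,0,0]);sent([.129,.368,0,0,0,-.048])
env.read_camera("wrist");env.read_camera("wrist")
s,c,W=wrist_cloud();q=s["orientation"];print(np.round(load(),4),s["tcp_pos"],2*np.arctan2(q[2],q[1]),s["finger_gap"],s["grip_force"])
c2=env.read_camera("side");c3=env.read_camera("top")
for n,V in (("w",W),("side",cloud(c2)),("top",cloud(c3))):
    P=V.reshape(-1,3);
    g=P[(abs(P[:,0]-.46)<.06)&(abs(P[:,1]+.037)<.035)&(P[:,2]>.084)&(P[:,2]<.104)]
    if len(g)>5: print(n,"nose top z",np.median(g[:,2]).round(4),rect(g),g[:,:2].max(0),len(g))
a=cv2.resize(c2["frame"][150:300,220:390],None,fx=2.6,fy=2.6,interpolation=cv2.INTER_CUBIC)
b=cv2.resize(c["frame"],(447,335))
o=np.zeros((390,890,3),np.uint8);o[:a.shape[0],:442]=a[:390];o[:335,443:]=b;cv2.imwrite("pics/pre.png",cv2.resize(o,(800,350)))
```

```text
[ 0.4223 -0.0368  0.1097  3.0964] [ 0.42261678 -0.03622507  0.10931905] 3.0997236944263507 0.023138040874998236 49.95693325996399
w nose top z 0.0911 (array([444.7, -37.5]), array([50. , 78.5]), 87.7) [ 0.48388463 -0.01136598] 2155
side nose top z 0.0924 (array([441.7, -46.8]), array([47.4, 80.3]), 67.2) [ 0.48405882 -0.01126933] 205
top nose top z 0.09 (array([468.8, -40. ]), array([22.6, 33.7]), 87.4) [ 0.48529668 -0.02795244] 65
```

View pics/pre.png

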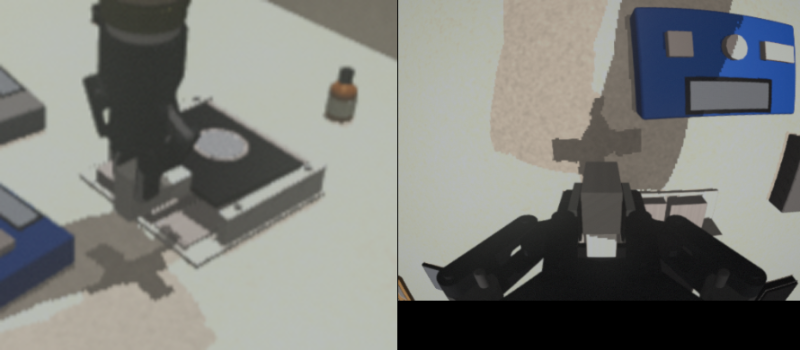

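The left view shows the spacer held level in front of the right-hand bay, with its nose about 26 mm before the plate edge. The right view, from the wrist, shows the spacer gripped straight. I'll lower it, then slide it in.

Call:
carry_out --increments '[[[0, 0, 0.05, 0, 0, 0], [0, 0, 0.09, 0, 0, 0], [0, 0, 0.112, 0, 0, 0], [0, 0, 0.112, 0, 0, 0], [0, 0, 0.112, 0, 0, 0]]]'

```text
clock: 11.92
tcp_pos: [0.4237, -0.0365, 0.0548]
orientation: [0.0, 0.021, 1.0, -0.0]
wrist_force: [-0.1, 0.4, -1.6]
finger_gap: 0.0232
grip_force: 50.0
```

Call:
carry_out --increments '[[[-0.015, 0, 0, 0, 0, 0], [-0.03, 0, 0, 0, 0, 0], [-0.045, 0, 0, 0, 0, 0], [-0.06, 0, 0, 0, 0, 0], [-0.06, 0, 0, 0, 0, 0]]]'

```text
clock: 12.55
tcp_pos: [0.454, -0.0375, 0.0543]
orientation: [0.0, 0.021, 1.0, -0.0]
wrist_force: [0.1, 0.4, -1.5]
finger_gap: 0.0229
grip_force: 50.0
```

Call:
carry_out --increments '[[[-0.016, 0, 0, 0, 0, 0], [-0.032, 0, 0.001, 0, 0, 0], [-0.048, 0, 0.002, 0, 0, 0], [-0.064, 0, 0.003, 0, 0, 0], [-0.078, 0, 0.003, 0, 0, 0]]]'

```text
clock: 13.18
tcp_pos: [0.4926, -0.039, 0.0527]
orientation: [-0.0, 0.021, 1.0, -0.0]
wrist_force: [-0.3, 0.7, -1.2]
finger_gap: 0.0233
grip_force: 50.0
```

Call:
carry_out --increments '[[[0, 0, 0.003, 0, 0, 0], [0, 0, 0.005, 0, 0, 0], [0, 0, 0.006, 0, 0, 0], [0, 0, 0.006, 0, 0, 0]]]'

```text
clock: 13.68
tcp_pos: [0.4925, -0.0391, 0.0509]
orientation: [0.001, 0.021, 1.0, -0.0]
wrist_force: [-1.6, 1.0, 7.2]
finger_gap: 0.0231
grip_force: 51.2
```

Run:
```python
from plan import *; from wr import *
for r in ([0,0,.112],[-.06,0,0],[-.078,0,.003],[0,0,.006]): sent(r+[0,0,0])
c2=env.read_camera("side");c3=env.read_camera("top")
s,c,W=wrist_cloud();q=s["orientation"];print(np.round(load(),4),s["tcp_pos"],s["wrist_force"],2*np.arctan2(q[2],q[1]))
for n,V in (("side",cloud(c2)),("top",cloud(c3)),("w",W)):
    P=V.reshape(-1,3)
    g=P[(abs(P[:,0]-.5775)<.02)&(abs(P[:,1]-.004)<.06)&(P[:,2]>.03)&(P[:,2]<.06)];print(n,"plate mid z",np.median(g[:,2]) if len(g) else 0)
    g=P[(abs(P[:,0]-.49)<.03)&(abs(P[:,1]+.04)<.02)&(P[:,2]>.05)&(P[:,2]<.064)]
    if len(g)>5: print(n,"head",np.median(g[:,2]).round(4),rect(g),g[:,0].max(),len(g))
a=cv2.resize(c2["frame"][160:280,250:370],(540,540),interpolation=cv2.INTER_CUBIC);cv2.imwrite("pics/ins.png",a)
```

```text
[ 0.4913 -0.0399  0.0492  3.0964] [ 0.49247162 -0.03907548  0.05090024] [-1.38141165 -0.55953586  7.46091417] 3.100043589025417
side plate mid z 0.04769386247819825
side head 0.0607 (array([497.1, -40.1]), array([44.7, 39.1]), 0.9) 0.5197168158395968 122
top plate mid z 0.04586613424259625
w plate mid z 0.04724994850182254
w head 0.0602 (array([497.3, -40.2]), array([39.6, 45.4]), 89.9) 0.5199947117185582 4024
```

View pics/ins.png

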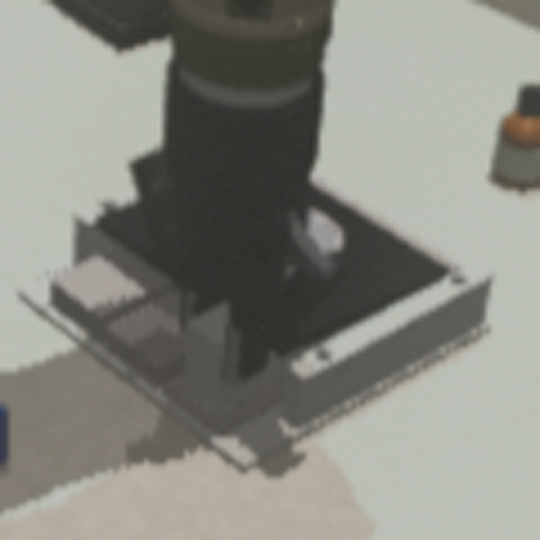

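The spacer stands in the right bay with its head just before the plate edge (crop about (210,340)). Head top is 60 mm and there is floor contact, so it is seated. I'll release and retreat upward.

Call:
carry_out --increments '[[[0, 0, -0.002, 0, 0, 0], [0, 0, -0.002, 0, 0, 0], [0, 0, -0.002, 0, 0, 0], [0, 0, -0.002, 0, 0, 0]]]' --jaw 0.5

```text
clock: 14.32
tcp_pos: [0.492, -0.039, 0.0506]
orientation: [-0.0, 0.021, 1.0, 0.0]
wrist_force: [-0.3, 0.4, 1.0]
finger_gap: 0.0426
grip_force: 0.0
```

Call:
carry_out --increments '[[[0, 0, -0.03, 0, 0, 0], [0, 0, -0.1, 0, 0, 0], [0, 0, -0.15, 0, 0, 0], [0, 0, -0.15, 0, 0, 0], [0, 0, -0.15, 0, 0, 0]]]'

```text
clock: 14.95
tcp_pos: [0.4919, -0.039, 0.1257]
orientation: [0.0, 0.021, 1.0, -0.0]
wrist_force: [-0.8, 0.2, -1.7]
finger_gap: 0.0427
grip_force: 0.0
```

Run:
```python
from plan import *; from wr import *
for r in ([0,0,-.002],[0,0,-.15]): sent(r+[0,0,0])
env.read_camera("wrist");s,c,W=wrist_cloud();print(np.round(load(),4),s["tcp_pos"],s["finger_gap"])
P=W.reshape(-1,3)
g=P[(P[:,0]>.45)&(P[:,0]<.53)&(abs(P[:,1]+.04)<.025)&(P[:,2]>.054)&(P[:,2]<.066)];print("head",np.median(g[:,2]),rect(g),len(g))
bay=np.array([.5403,-.0423]);x=np.array([.9989,-.0466]);h=np.array(rect(g)[0])/1000-bay
print("head in bay",h@x,h@[-x[1],x[0]])
# plate_press at fixture x -37, y 0 
O=np.array([.5775,.004]);pp=O-.037*x;print(pp)
u=[*pp,.125,load()[3]];print(row(u),row([*pp,.075,u[3]],u))
```

```text
[ 0.4913 -0.0399  0.1252  3.0964] [ 0.49149987 -0.03884555  0.12516523] 0.043061124192251506
head 0.06036269953883934 (array([490.7, -39.6]), array([24.1, 30.3]), 87.7) 1481
head in bay -0.04967126000000003 0.0003856699999999925
[0.5405407 0.0057242]
[-0.0943, 0.0957, 0.0004, 0, 0, -0.0] [0.0, 0.0, 0.1, 0, 0, -0.0]
```

Call:
carry_out --increments '[[[-0.094, 0.096, 0, 0, 0, 0], [-0.094, 0.096, 0, 0, 0, 0], [-0.094, 0.096, 0.06, 0, 0, 0], [-0.094, 0.096, 0.1, 0, 0, 0], [-0.094, 0.096, 0.1, 0, 0, 0]]]' --jaw 1

```text
clock: 15.68
tcp_pos: [0.5385, 0.0071, 0.0734]
orientation: [-0.003, 0.021, 1.0, 0.0]
wrist_force: [-0.4, 0.8, 0.6]
finger_gap: -0.0002
grip_force: 0.0
```

Call:
carry_out --increments '[[[0, 0, 0.012, 0, 0, 0], [0, 0, 0.02, 0, 0, 0], [0, 0, 0.026, 0, 0, 0], [0, 0, 0.028, 0, 0, 0], [0, 0, 0.03, 0, 0, 0]]]'

```text
clock: 16.3
tcp_pos: [0.541, 0.0068, 0.061]
orientation: [0.0, 0.021, 1.0, -0.0]
wrist_force: [-1.9, -1.0, 3.5]
finger_gap: -0.0001
grip_force: 1.6
```

Call:
carry_out --increments '[[[0, 0, 0.002, 0, 0, 0], [0, 0, 0.004, 0, 0, 0], [0, 0, 0.005, 0, 0, 0], [0, 0, 0.005, 0, 0, 0], [0, 0, 0.005, 0, 0, 0]]]'

```text
clock: 16.92
tcp_pos: [0.541, 0.0068, 0.0594]
orientation: [0.0, 0.021, 1.0, -0.0]
wrist_force: [-5.0, -1.1, 11.6]
finger_gap: -0.0
grip_force: 6.1
```

Call:
carry_out --increments '[[[0, 0, 0.001, 0, 0, 0], [0, 0, 0.002, 0, 0, 0], [0, 0, 0.002, 0, 0, 0], [0, 0, 0.002, 0, 0, 0]]]'

```text
clock: 17.42
tcp_pos: [0.541, 0.0068, 0.0594]
orientation: [0.001, 0.021, 1.0, -0.0]
wrist_force: [-8.5, -1.4, 19.8]
finger_gap: 0.0004
grip_force: 9.7
```

Run:
```python
from wr import *
c2=env.read_camera("side");c3=env.read_camera("top");s=env.get_state();print(s["tcp_pos"],s["wrist_force"],abs(s["qvel"]).max(),s["clock"])
O=np.array([.5775,.004]);x=np.array([.9989,-.0466])
for n,c in (("side",c2),("top",c3)):
    P=cloud(c).reshape(-1,3);f=c["frame"].reshape(-1,3).max(1)
    d=P[:,:2]-O;fx=d@x;fy=d@[-x[1],x[0]]
    g=(abs(fy)<68)&(abs(fy)<.068)&(abs(fy)>.03)&(fx>-.06)&(fx<.06)&(P[:,2]>.03)&(P[:,2]<.055)
    A=np.c_[fx[g],np.ones(g.sum())];co=np.linalg.lstsq(A,P[g,2],rcond=None)[0]
    r=(abs(abs(fy)-.085)<.004)&(fx>-.05)&(fx<.06)&(P[:,2]>.03)&(P[:,2]<.055)
    print(n,"plate slope",-co[0],"z at fx0",co[1],"rail z",np.median(P[r,2]),g.sum(),r.sum())
a=cv2.resize(c2["frame"][160:280,250:370],(540,540),interpolation=cv2.INTER_CUBIC);cv2.imwrite("pics/fin.png",a)
```

```text
[0.54102546 0.00682588 0.05935504] [-7.65640785 -0.75007966 19.99271303] 0.0015998234267178204 17.525
side plate slope -0.01775749742081148 z at fx0 0.04287797655681552 rail z 0.04353568197804632 629 190
top plate slope -0.014854930141175806 z at fx0 0.04029752233804225 rail z 0.04146331898297034 383 88
```

View pics/fin.png

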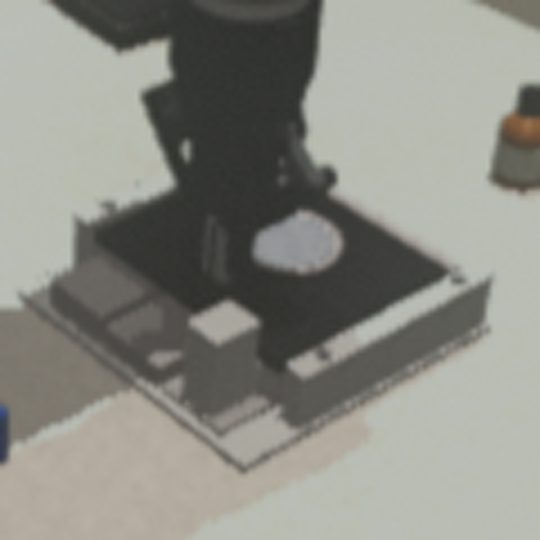

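The plate is down on the spacer's nose. The head at crop (225,360) stands in the right bay. TCP z stayed at 59.4 mm while force rose from 11.6 to 20 N, so it is at a solid stop, and the plate angle of about -0.015 is within ±0.025. Handing in.

```bash
python3 -c "
from workcell import env
print(env.hand_in())"
```

```text
the job is handed in; nothing more can be done
None
```

I pressed the round, square and bar keys in order, seated the spacer in the right-hand (low) bay, and handed in while pressing the plate onto it with about 20 N; the plate sits about 0.015 rad below flush (limit 0.025), and no verdict came back.

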